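Lock the catch pot up into the vapour trap head

ROBOT

A 6-joint arm with a two-finger parallel gripper is mounted at the origin on the work surface. World frame = base frame: x ahead of the robot, y to its left, z up, the work surface at z = 0. Lengths are in m, angles in rad, forces in N, time in s.
With the tool pointing down it reaches from about 0.35 to 0.95 m from the base axis. Payload 17.4 kg.
Tool frame: the origin (TCP) lies midway between the tips of the shut fingers; the grasp point (between the pads) lies 19 mm behind it; z points along the fingers, x is the direction in which the jaws open and shut, and the axes are right-handed (so a half turn about z gives the same grasp; the last joint's range is limited). The gripper opens to 93 mm and grips with 3 to 60 N. Pads are 15 mm wide; open, the fingers measure 128 mm over their backs; the gripper's body (75 mm by 188 mm) begins 65 mm behind the grasp point.
Start: joints at [-1.168, 0.116, 1.442, -0, 1.584, -0.038], TCP at [0.288, -0.61, 0.219] pointing down, gripper open.
Joint ranges: [-2.83, 2.83], [-0.83, 2.19], [0.07, 2.5], [-1.14, 4.28], [0.01, 3], [-2.97, 2.97]. Speed limits (rad/s): [1.89, 1.89, 2.22, 3.14, 3.14, 3.14].

INTERFACE

Orientations are given as a 3x3 rotation matrix whose columns are the frame's x, y, z axes.
In Python, from station import env gives the robot as it stands. The module is installed in compiled form; this text tells all that it offers.
- The arm moves only by the tool step_arm, never from a script. Its arguments are lists of equal length, an entry for each row: "fingers": the closure, from -1 (fully open) to 1 (shut); "linear": the shift along the world's x, y, z as a fraction of full scale, a list of three; "rotation": the turn, a rotation vector about the world's x, y, z as a fraction of full scale, a list of three. In form: {"fingers": [fingers, ...], "linear": [[dx, dy, dz], ...], "rotation": [[wx, wy, wz], ...]}. A call has exactly 5 rows; each row shifts and turns the commanded pose from where the row before left it; what a row does not reach is not made up. Full scale, the value 1, is 40 mm for a shift and 4 degrees for a turn. A row lasts 1/10 s, in which the tool goes at most 50 mm and 8.59 degrees, less where a joint would pass 70% of its speed; a pose out of reach is approached as far as the arm can. A call with a number of a shift or a turn outside -1 to 1 is refused whole. A call with a gripper value outside its range is refused whole. The fingers move at their own pace and stop on an object; "grip_force" is the grip in N (left out, the last holds). Time passes only in rows, so rows that do not move let the fingers close, or fill a call up. It gives the time, the measured TCP pose, the force and the opening at its end, in the units of the state.
- env.get_obs(): the state, without advancing time (a new reading comes with each control period).
- env.grab_frame(name): name is "scene" or "top"; returns a dict with "color" (384x512x3 uint8, red, green, blue), "vfov" (degrees; the focal length in pixels is half the picture's height over the tangent of half this angle, whatever the lens; pixels are square), "cx", "cy" (the principal point, pixels), "k1" (the pictures are not rectified: a ray, as slopes to the right and down, at radius r is drawn at 1 + k1 r^2 times it, then the intrinsics apply), "cam_to_world" (4x4, takes a point from camera to world coordinates). Camera axes: x right, y up, looking along -z (the intrinsics and any distortion apply to the point x, -y, -z); pixel columns grow to the right and rows downward; lengths in m; the calibration is good to about 2 mm. A picture is of the moment at which its call begins. There is no depth.
- env.sign_off(): hands the job in, once; it reports no verdict.
Trained networks look in the newest picture that a camera, given by its name, has taken for a name from the list of things; names that differ only in an ending like _2 or _b are one class to them, and where a whole thing is asked for, a point or a joint stands for the part that bears it (a point fixed in the world has none). Each returns a list of dicts, best first, with "score" (0 to 1); they miss things now and then, are a little off and sometimes report something else, mostly with a low value. They report only what shows in the picture. A call takes as long as a camera call.
- env.recognise(camera, label): "xy" ([column, row] in pixels, amid what is visible of it).
- env.outline_of(camera, label): "region" (384x512 bool, what is visible of it) and "xy" ([column, row] in pixels, amid what is visible of it).
- env.mark_of(camera, label): "xy" ([column, row] in pixels: a listed point, or the origin of a listed thing).
The state is a dict: "t": time; "joint_pos": joint angles; "joint_vel": joint speeds; "tau": joint torques, N m; "position": TCP position; "tcp_rot": TCP orientation; "force": force on the tool from outside, world axes, zero at the start; "ft_torque": the same for the moment, N m; "width": finger opening in m.
Only numpy, scipy, OpenCV 4.12 (cv2) and the standard library are available. Lean on these libraries where they do the work, as an engineer would, in place of code of your own. Each camera call takes 0.05 s, during which the arm holds its last target.

TASK

Take the steel catch pot by its bail and hang it under the trap head in the fume hood: bring it in beneath the head, push it gently up into the bayonet ring, feeling for the entry gaps, and turn it anticlockwise (seen from above) to the stop so that the lugs drop into their notches and lock. Leave it hanging there locked and let go of it. Never force it against the head (keep well under 30 N) and leave everything else on the bench where it is.

Things in the scene. Friction and masses are not known exactly. Their poses are not given: they have to be found in the camera images.
- pot: steel catch pot, blue band, rigid bail handle, 0.44 to 0.69 kg, upright on the bench. Origin: centre of its underside, z up. Body 92 mm wide up to 62 mm, narrowing to a neck 60 mm wide (78 to 95 mm), rim at 100 mm with a 3 mm lead-in bevel. Bail: 8 mm rod loop in its y-z plane, uprights at y = +-68 mm from 50 mm up, crossbar at 208 mm. The same after a half turn.
- pot_grip (a point): centre of the black flat-sided grip block on the bail's crossbar, on the pot's axis 210 mm above its underside: 22 mm thick along the pot's x (pinch it there, from above), 60 mm long along y, 30 mm tall; 95 mm clear between its underside and the rim.
- pot_rim (a point): centre of the pot's rim, on its axis 100 mm above its underside. Four brass lugs stand out from the neck just below, along the pot's +x, +y, -x and -y: 10 mm wide, reaching 37 mm from the axis, from 10 to 4 mm under the rim.
- head: trap head on a stand, fixed. Origin: bench level under the mount axis, z up. White round head 92 mm wide, 226 to 250 mm up; steel bayonet ring 89 mm wide under it, open downward, lower face 190 mm up. Base plate 12 mm thick, 130 mm wide, from x = -60 to +210 mm.
- head_arm (a point): middle of the level arm (34 mm wide, 226 to 248 mm up) from the head to its column, 90 mm from the mount axis along the head's +x; column 175 mm from the axis, 280 mm tall. So the pot comes in level from the head's -x side, rim below the ring, the bail's plane across the arm: head and arm pass through the bail's loop, the grip over the head.
- head_mount (a point): centre of the bayonet ring's lower face at rest, on the mount axis, 190 mm above the bench. Four lips, 64 mm across between them, 6 mm thick, with four entry gaps 14 mm wide, 90 degrees apart, for the lugs. Off the gaps the lugs' tops stop against the lips' underside, rim 4 mm above this point. The ring is sprung: it yields upward from about 9 N, 0.7 N per mm, 10 mm to a hard end; it does not turn.
- head_roof (a point): on the mount axis 19 mm above head_mount: the ring's rubber roof, where the rim ends up when the lugs have passed the gaps (ring at rest). How the ring is clocked cannot be seen and differs each time: lugs meet gaps at a pot yaw, less the head's yaw, somewhere from -0.85 to -0.15 rad (or whole quarter turns from there), play about 0.05 rad: turn anticlockwise and feel for it.
- head_lock (a point): on the mount axis 13 mm above head_mount: where the rim hangs when locked. From the gaps there is a wall clockwise; anticlockwise the lugs pass over the lips (rim held over 16 mm above the ring's lower face, near the roof) and after about 0.8 rad from mid-gap meet a rigid stop, felt as a torque. Just before it are notches 3 mm deep, 16 mm wide, for the lugs to sink into when lowered.
- flask_tall: bystander, to be left alone: clear conical flask, 82 mm wide, 140 mm tall; origin at the centre of its underside
- flask_small: bystander, to be left alone: amber conical flask, 64 mm wide, 95 mm tall; origin at the centre of its underside
- amber_bottle: bystander, to be left alone: amber bottle with a blue cap, 72 mm wide, 160 mm tall; origin at the centre of its underside
- squat_jar: bystander, to be left alone: white plastic jar, 80 mm wide, 85 mm tall; origin at the centre of its underside
- beaker: bystander, to be left alone: clear beaker, 72 mm wide, 90 mm tall; origin at the centre of its underside
- dish: bystander, to be left alone: low white ceramic dish, 76 mm wide, 20 mm tall, near the middle of the bench; origin at the centre of its underside
- seal_ring: bystander, to be left alone: loose red ring, 56 mm wide, 6 mm thick, lying on the stand's base plate under the head; origin at the centre of its underside

How it is judged:
By the outcome, as a careful person would: the job done as asked, in the order asked, and still so for the second after the job is handed in, with the robot touching nothing.
It also fails if it takes over 72 s, if anything falls off the work surface, if the arm or the gripper's body presses on something with over 40 N, if the wrist force passes 120 N, or if a joint passes its speed limit or range.

## Working session

There is one attempt and no reset: what is moved stays moved. The work goes in short steps, Python scripts to look and compute and a tool call to move; the robot and the scene stay as the last step left them, time stands still between calls to the robot, and variables do not carry over. Pictures are saved under pics/ and viewed, and the job is handed in when it is done.

Besides the shell and the picture viewer there is one more tool, called after "Request:" in YAML: its name, and indented under it one key for each argument. step_arm: Moves the arm, as the interface text tells. Its arguments: {"type":"object","properties":{"fingers":{"type":"array","items":{"type":"number"}},"linear":{"type":"array","items":{"type":"array","items":{"type":"number","minimum":-1,"maximum":1}}},"rotation":{"type":"array","items":{"type":"array","items":{"type":"number","minimum":-1,"maximum":1}}},"grip_force":{"type":"number"}},"required":["fingers","linear","rotation"]}

```bash
mkdir -p pics; cat > h.py <<'E'
from station import env
import numpy as np, cv2
def ray(f,uv):
    H=384; fl=H/2/np.tan(np.radians(f['vfov'])/2)
    d=np.array([(uv[0]-f['cx'])/fl,(uv[1]-f['cy'])/fl]); s=d.copy()
    for _ in range(30): s=d/(1+f['k1']*(s@s))
    M=np.array(f['cam_to_world']); v=M[:3,:3]@np.array([s[0],-s[1],-1]); return M[:3,3],v/np.linalg.norm(v)
def atz(f,uv,z):
    o,v=ray(f,uv); return o+v*(z-o[2])/v[2]
def proj(f,p):
    M=np.array(f['cam_to_world']); c=M[:3,:3].T@(np.array(p)-M[:3,3]); s=np.array([c[0],-c[1]])/-c[2]
    s=s*(1+f['k1']*(s@s)); fl=192/np.tan(np.radians(f['vfov'])/2)
    return np.array([f['cx'],f['cy']])+fl*s
def tri(rs):
    A=np.zeros((3,3));b=np.zeros(3)
    for o,v in rs:
        P=np.eye(3)-np.outer(v,v);A+=P;b+=P@o
    return np.linalg.solve(A,b)
E
python3 - <<'E'
from h import *
F={}
for c in ['scene','top']:
    f=F[c]=env.grab_frame(c); cv2.imwrite(f'pics/{c}0.png',f['color'][:,:,::-1]); print(c,f['vfov'],f['k1'],np.array(f['cam_to_world']).round(3).tolist())
Z=dict(pot=0,pot_grip=.21,pot_rim=.1,head=0,head_arm=.237,head_mount=.19,head_roof=.209,head_lock=.203,dish=0,flask_tall=0,flask_small=0,amber_bottle=0,squat_jar=0,beaker=0,seal_ring=.012)
for n,z in Z.items():
    rs=[]
    for c in F:
        r=env.mark_of(c,n)
        for q in r[:2]: print(n,c,np.round(q['xy'],1),round(q['score'],2),atz(F[c],q['xy'],z).round(3))
        if r: rs.append(ray(F[c],r[0]['xy']))
    if len(rs)==2: print('   tri',tri(rs).round(3))
s=env.get_obs();print(s)
E
```

```text
scene 50.44961757617331 0.004459991897029018 [[-0.64, -0.493, 0.589, 1.322], [0.768, -0.408, 0.494, 0.602], [-0.003, 0.769, 0.639, 0.948], [0.0, 0.0, 0.0, 1.0]]
top 52.59502786818699 -0.06592177948063793 [[-0.008, 0.993, -0.121, 0.395], [-1.0, -0.006, 0.014, 0.004], [0.013, 0.121, 0.993, 1.538], [0.0, 0.0, 0.0, 1.0]]
pot scene [234.8 186. ] 0.93 [ 0.499 -0.193  0.   ]
pot scene [296. 255.] 0.57 [0.623 0.169 0.   ]
pot top [164.3 245.1] 0.75 [0.406 0.38  0.   ]
pot top [303.2 220.5] 0.67 [ 0.5   -0.169  0.   ]
   tri [0.568 0.166 0.3  ]
pot_grip scene [237.  141.5] 0.94 [ 0.508 -0.164  0.21 ]
pot_grip scene [184.2 232.3] 0.17 [0.896 0.007 0.21 ]
pot_grip top [315.4 218.2] 0.76 [ 0.493 -0.188  0.21 ]
   tri [ 0.491 -0.187  0.193]
pot_rim scene [233.5 168.7] 0.8 [ 0.52  -0.175  0.1  ]
pot_rim scene [378.6 306.2] 0.58 [0.7  0.46 0.1 ]
pot_rim top [305.5 219.6] 0.96 [ 0.496 -0.167  0.1  ]
   tri [ 0.503 -0.177  0.088]
head scene [294.9 255.6] 0.6 [0.627 0.168 0.   ]
head top [221.  190.3] 0.56 [0.623 0.157 0.   ]
   tri [ 0.622  0.161 -0.009]
head_arm scene [276.3 210.7] 0.57 [0.71  0.153
[... 2003 characters left out ...]
05,
        1.58398123e+00, -3.77965458e-02]), 'joint_vel': array([-8.55612316e-04, -1.37950750e-03,  1.07870476e-04, -6.77096305e-05,
        1.45619272e-03, -9.12389770e-05]), 'tau': array([ 1.56820061e-03, -7.21007252e+01, -6.22754002e+01,  7.81199313e-02,
        1.83503242e-02,  9.70749454e-06]), 'position': array([ 0.28801661, -0.6104863 ,  0.21865184]), 'tcp_rot': array([[ 4.26697931e-01, -9.04394204e-01, -8.92161691e-06],
       [-9.04394203e-01, -4.26697931e-01, -2.65818691e-05],
       [ 2.02336529e-05,  1.94110872e-05, -1.00000000e+00]]), 'force': array([0.12787941, 0.32235713, 0.57286262]), 'ft_torque': array([-0.03818754, -0.01744225, -0.01906887]), 'width': 0.09284475200546358}
```

```bash
cd pics; python3 -c "
import cv2
a=cv2.imread('scene0.png');cv2.imwrite('s0b.png',cv2.resize(a[100:340,120:440],None,fx=2.5,fy=2.5,interpolation=2))
a=cv2.imread('top0.png');cv2.imwrite('t0b.png',cv2.resize(a[110:290,120:400],None,fx=2.85,fy=2.85,interpolation=2))"
```

```text
(no output)
```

View pics/s0b.png

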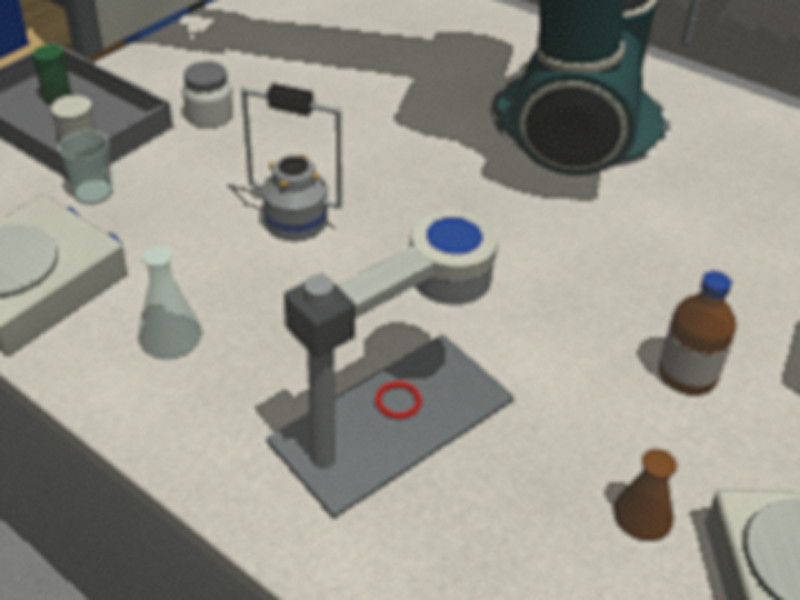

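View pics/t0b.png

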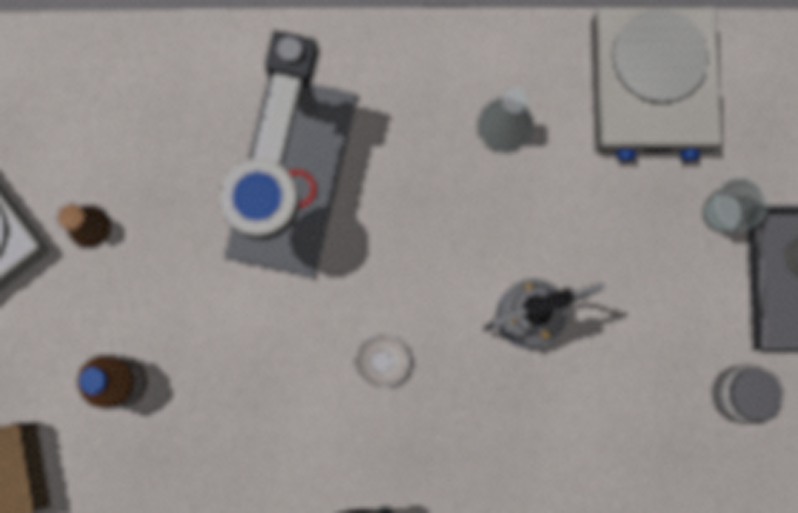

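```bash
python3 - <<'E'
from h import *
F={c:env.grab_frame(c) for c in ['scene','top']}
def blue(f,box):
    u0,v0,u1,v1=box; a=cv2.cvtColor(f['color'],cv2.COLOR_RGB2HSV)[v0:v1,u0:u1]
    m=((a[...,0]>100)&(a[...,0]<130)&(a[...,1]>110)); ys,xs=np.nonzero(m); return np.array([xs.mean()+u0,ys.mean()+v0]),m.sum()
bs,n1=blue(F['scene'],(280,180,325,225)); bt,n2=blue(F['top'],(190,165,230,195))
print(bs,n1,bt,n2,tri([ray(F['scene'],bs),ray(F['top'],bt)]).round(4),atz(F['scene'],bs,.25),atz(F['top'],bt,.25))
S=lambda x,y:np.array([x/2.5+120,y/2.5+100]); T=lambda x,y:np.array([x/2.85+120,y/2.85+110])
for n,p in dict(c1=(445,338),c2=(512,398),c3=(335,515),c4=(269,440)).items(): print(n,atz(F['scene'],S(*p),.012).round(3))
for n,p in dict(c1=(318,277),c2=(227,258),c4=(357,97)).items(): print(n,atz(F['top'],T(*p),.012).round(3))
print('cap',atz(F['scene'],S(319,286),.28).round(3),atz(F['top'],T(290,49),.28).round(3), tri([ray(F['scene'],S(319,286)),ray(F['top'],T(290,49))]).round(3))
for c in F:
  for n in ['pot_grip','head_arm','pot','head']:
    for r in env.outline_of(c,n)[:1]:
        ys,xs=np.nonzero(r['region']); print(c,n,r['score'],len(xs),xs.min(),xs.max(),ys.min(),ys.max())
  # dark grip block
f=F['scene'];g=f['color'].max(2);m=np.zeros_like(g);m[130:148,222:250]=(g[130:148,222:250]<60)
ys,xs=np.nonzero(m);pc=np.array([xs.mean(),ys.mean()]);w=np.linalg.eigh(np.cov(xs,ys))[1][:,1];print(pc,len(xs),xs.min(),xs.max(),atz(f,pc,.212));q=[atz(f,pc+s*w*8,.21) for s in(-1,1)];d=q[1]-q[0];print('grip dir',np.arctan2(d[1],d[0]))
f=F['top'];g=f['color'].max(2);m=np.zeros_like(g);m[205:228,298:325]=(g[205:228,298:325]<45)
ys,xs=np.nonzero(m);pt=np.array([xs.mean(),ys.mean()]);w=np.linalg.eigh(np.cov(xs,ys))[1][:,1];print(pt,len(xs),atz(f,pt,.212));q=[atz(f,pt+s*w*8,.21) for s in(-1,1)];d=q[1]-q[0];print('grip dir',np.arctan2(d[1],d[0]))
print(tri([ray(F['scene'],pc),ray(F['top'],pt)]))
# bail feet extents
print('bail ends top .208', atz(f,T(489,327),.208),atz(f,T(603,287),.208))
print('bail ends scene .208', atz(F['scene'],S(245,92),.208),atz(F['scene'],S(340,110),.208))
for c,b in (('scene',(205,120,275,200)),('top',(280,190,350,245))):
    u0,v0,u1,v1=b; cv2.imwrite(f'pics/pot_{c}.png',cv2.resize(F[c]['color'][v0:v1,u0:u1,::-1],None,fx=7,fy=7,interpolation=2))
E
```

```text
[301.24886878 193.89140271] 221 [209.79347826 178.23369565] 184 [0.6271 0.1708 0.2478] [0.62911142 0.172345   0.25      ] [0.62681521 0.17031365 0.25      ]
c1 [0.562 0.132 0.012]
c2 [0.591 0.249 0.012]
c3 [0.846 0.191 0.012]
c4 [0.819 0.07  0.012]
c1 [0.553 0.114 0.012]
c2 [0.581 0.24  0.012]
c4 [0.809 0.06  0.012]
cap [0.801 0.136 0.28 ] [0.794 0.128 0.28 ] [0.796 0.13  0.273]
scene pot_grip 0.93 1028 216 255 134 196
scene head_arm 0.89 5733 227 323 183 307
scene pot 0.65 1048 216 255 134 196
scene head 0.79 5997 226 324 184 306
top pot_grip 0.71 520 292 325 207 231
top head_arm 0.84 2476 198 245 121 206
top pot 0.61 572 291 331 206 231
top head 0.6 2459 197 245 121 206
[235.5511811  139.44094488] 127 227 243 [ 0.50460439 -0.17384754  0.212     ]
grip dir -1.2594112558339696
[311.21782178 217.44554455] 101 [ 0.4954297  -0.17326216  0.212     ]
grip dir 2.0811300967224957
[ 0.49767037 -0.17634778  0.20694422]
bail ends top .208 [ 0.47117692 -0.10575015  0.208     ] [ 0.51853168 -0.24485937  0.208     ]
bail ends scene .208 [ 0.52552906 -0.23374623  0.208     ] [ 0.47781102 -0.1089281   0.208     ]
```

```bash
cd pics; python3 -c "
import cv2,numpy as np
a=cv2.imread('pot_scene.png');b=cv2.imread('pot_top.png');print(a.shape,b.shape)
c=np.zeros((560,980,3),np.uint8);c[:a.shape[0],:a.shape[1]]=a;c[:b.shape[0],490:490+b.shape[1]]=b;cv2.imwrite('potc.png',cv2.resize(c,None,fx=.8,fy=.8))"
```

```text
(560, 490, 3) (385, 490, 3)
```

View pics/potc.png

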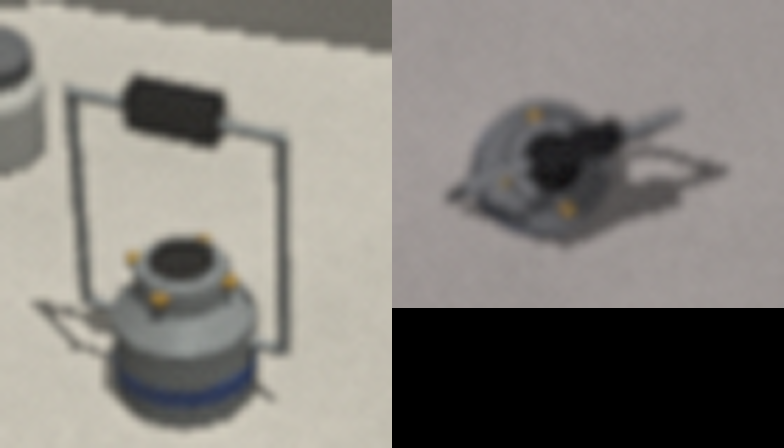

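Request:
step_arm:
  fingers: [-1, -1, -1, -1, -1]
  linear:
    - [0.2, 0.5, 0.4]
    - [0.26, 0.55, 0.4]
    - [0.26, 0.55, 0.4]
    - [0.26, 0.55, 0.3]
    - [0.26, 0.55, 0.3]
  rotation:
    - [0, 0, 1]
    - [0, 0, 1]
    - [0, 0, 1]
    - [0, 0, 1]
    - [0, 0, 1]

```text
t: 2.6
position: [0.3379, -0.5016, 0.2913]
tcp_rot: [[0.712, -0.702, 0.0], [-0.702, -0.712, -0.0], [0.0, 0.0, -1.0]]
force: [0.8, 0.6, 0.6]
width: 0.0926
```

Request:
step_arm:
  fingers: [-1, -1, -1, -1, -1]
  linear:
    - [0.26, 0.55, 0]
    - [0.26, 0.55, 0]
    - [0.26, 0.55, 0]
    - [0.26, 0.55, 0]
    - [0.26, 0.55, 0]
  rotation:
    - [0, 0, 1]
    - [0, 0, 1]
    - [0, 0, 1]
    - [0, 0, 1]
    - [0, 0, 1]

```text
t: 3.1
position: [0.3899, -0.3916, 0.2908]
tcp_rot: [[0.909, -0.416, 0.0], [-0.416, -0.909, -0.0], [0.0, 0.0, -1.0]]
force: [0.2, -1.4, 0.8]
width: 0.093
```

Request:
step_arm:
  fingers: [-1, -1, -1, -1, -1]
  linear:
    - [0.26, 0.55, 0]
    - [0.26, 0.55, 0]
    - [0.26, 0.55, 0]
    - [0.26, 0.55, 0]
    - [0.26, 0.55, 0]
  rotation:
    - [0, 0, 1]
    - [0, 0, 1]
    - [0, 0, 1]
    - [0, 0, 1]
    - [0, 0, 1]

```text
t: 3.6
position: [0.4419, -0.2815, 0.2908]
tcp_rot: [[0.997, -0.08, 0.0], [-0.08, -0.997, -0.0], [0.0, 0.0, -1.0]]
force: [0.0, -1.5, 0.3]
width: 0.093
```

Request:
step_arm:
  fingers: [-1, -1, -1, -1, -1]
  linear:
    - [0.26, 0.55, 0]
    - [0.26, 0.55, 0]
    - [0.26, 0.55, 0]
    - [0.26, 0.55, 0]
    - [0.26, 0.5, 0]
  rotation:
    - [0, 0, 1]
    - [0, 0, 1]
    - [0, 0, 1]
    - [0, 0, 1]
    - [0, 0, 1]

```text
t: 4.1
position: [0.4939, -0.1734, 0.2909]
tcp_rot: [[0.964, 0.266, 0.0], [0.266, -0.964, -0.0], [0.0, 0.0, -1.0]]
force: [0.1, 0.4, 0.4]
width: 0.093
```

Request:
step_arm:
  fingers: [-1, -1, -1, -1, -1]
  linear:
    - [0.08, 0, -0.5]
    - [0, 0, -0.7]
    - [0, 0, -0.7]
    - [0, 0, -0.46]
    - [0, 0, 0]
  rotation:
    - [0, 0, 0.9]
    - [0, 0, 0]
    - [0, 0, 0]
    - [0, 0, 0]
    - [0, 0, 0]

```text
t: 4.6
position: [0.4959, -0.1741, 0.1938]
tcp_rot: [[0.946, 0.323, -0.003], [0.323, -0.946, 0.001], [-0.003, -0.002, -1.0]]
force: [0.3, -0.2, -0.9]
width: 0.0931
```

```bash
python3 - <<'E'
from h import *
f=env.grab_frame('scene'); s=f['color'][100:220,180:300,::-1]; g=env.grab_frame('top');t=g['color'][170:270,250:370,::-1]
c=np.zeros((480,800,3),np.uint8);c[:,:400]=cv2.resize(s,(400,480)) if 0 else cv2.copyMakeBorder(cv2.resize(s,(400,400)),0,80,0,0,0);c[:333,400:]=cv2.resize(t,(400,333));cv2.imwrite('pics/g1.png',c)
o=env.get_obs();print(o['position'],o['force'],o['width'])
E
```

```text
[ 0.49690269 -0.17454784  0.19706205] [-0.88734059 -0.41785984  0.10434196] 0.093231688167422
```

View pics/g1.png

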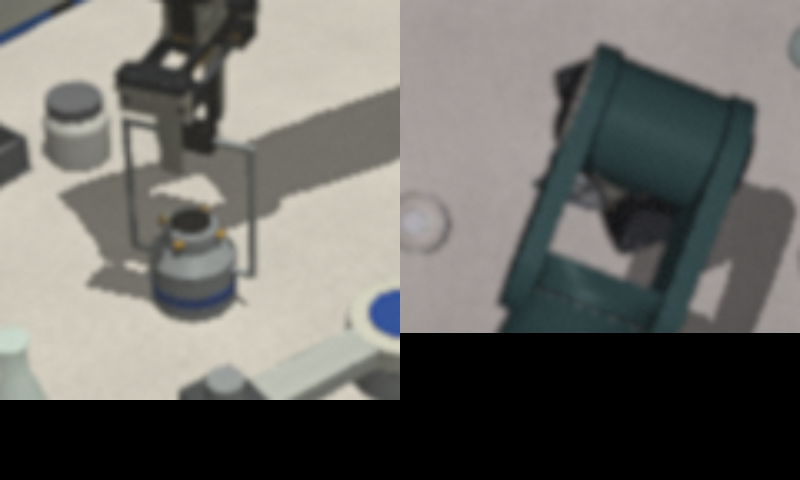

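Request:
step_arm:
  fingers: [0, 0.5, 1, 1, 1]
  linear:
    - [0, 0, -0.05]
    - [0, 0, 0]
    - [0, 0, 0]
    - [0, 0, 0]
    - [0, 0, 0]
  rotation:
    - [0, 0, 0]
    - [0, 0, 0]
    - [0, 0, 0]
    - [0, 0, 0]
    - [0, 0, 0]
  grip_force: 50

```text
t: 5.2
position: [0.4968, -0.1745, 0.1945]
tcp_rot: [[0.946, 0.323, 0.0], [0.323, -0.946, -0.0], [0.0, 0.0, -1.0]]
force: [-0.4, 0.3, 1.2]
width: 0.0576
```

Request:
step_arm:
  fingers: [1, 1, 1, 1, 1]
  linear:
    - [0, 0, 0]
    - [0, 0, 0]
    - [0, 0, 0]
    - [0, 0, 0]
    - [0, 0, 0]
  rotation:
    - [0, 0, 0]
    - [0, 0, 0]
    - [0, 0, 0]
    - [0, 0, 0]
    - [0, 0, 0]
  grip_force: 50

```text
t: 5.7
position: [0.4967, -0.1745, 0.1941]
tcp_rot: [[0.946, 0.323, -0.0], [0.323, -0.946, 0.0], [-0.0, -0.0, -1.0]]
force: [1.5, -0.1, -4.9]
width: 0.0215
```

Request:
step_arm:
  fingers: [1, 1, 1, 1, 1]
  linear:
    - [0, 0, 0.25]
    - [0, 0, 0.5]
    - [0, 0, 0.5]
    - [0, 0, 0.5]
    - [0, 0, 0]
  rotation:
    - [0, 0, 0]
    - [0, 0, 0]
    - [0, 0, 0]
    - [0, 0, 0]
    - [0, 0, 0]

```text
t: 6.2
position: [0.4974, -0.1748, 0.2672]
tcp_rot: [[0.946, 0.323, 0.003], [0.323, -0.946, -0.001], [0.003, 0.002, -1.0]]
force: [0.6, 0.3, -5.5]
width: 0.0214
```

```bash
python3 - <<'E'
from h import *
o=env.get_obs();print(o['position'],o['force'],o['ft_torque'],o['width'])
E
```

```text
[ 0.4973545  -0.1747589   0.26720409] [ 0.64893418  0.27695243 -5.46055   ] [ 0.05125289 -0.11776522  0.00523251] 0.02137099862227019
```

Request:
step_arm:
  fingers: [1, 1, 1, 1, 1]
  linear:
    - [-0.02, 0.4, 0]
    - [-0.04, 0.7, 0]
    - [-0.06, 0.8, 0]
    - [-0.06, 0.8, 0]
    - [-0.06, 0.8, 0]
  rotation:
    - [0, 0, -0.4]
    - [0, 0, -0.6]
    - [0, 0, -0.7]
    - [0, 0, -0.7]
    - [0, 0, -0.7]

```text
t: 6.7
position: [0.4866, -0.0333, 0.2631]
tcp_rot: [[0.994, 0.11, -0.001], [0.11, -0.994, 0.0], [-0.001, -0.0, -1.0]]
force: [0.6, -0.2, -3.8]
width: 0.0219
```

Request:
step_arm:
  fingers: [1, 1, 1, 1, 1]
  linear:
    - [-0.06, 0.8, 0]
    - [-0.06, 0.8, 0]
    - [-0.06, 0.8, 0]
    - [-0.06, 0.8, 0]
    - [-0.06, 0.8, 0]
  rotation:
    - [0, 0, -0.7]
    - [0, 0, -0.7]
    - [0, 0, -0.7]
    - [0, 0, -0.7]
    - [0, 0, -0.7]

```text
t: 7.2
position: [0.4746, 0.1267, 0.2632]
tcp_rot: [[0.991, -0.133, -0.001], [-0.133, -0.991, -0.0], [-0.001, 0.0, -1.0]]
force: [1.0, -0.1, -3.7]
width: 0.0219
```

Request:
step_arm:
  fingers: [1, 1, 1, 1, 1]
  linear:
    - [-0.06, 0.8, 0]
    - [-0.06, 0.7, 0]
    - [-0.02, 0.4, 0]
    - [0, 0.15, 0]
    - [0, 0, 0]
  rotation:
    - [0, 0, -0.7]
    - [0, 0, -0.6]
    - [0, 0, -0.1]
    - [0, 0, 0]
    - [0, 0, 0]

```text
t: 7.7
position: [0.4694, 0.2077, 0.2634]
tcp_rot: [[0.974, -0.226, -0.001], [-0.226, -0.974, -0.001], [-0.001, 0.001, -1.0]]
force: [-0.5, 0.2, -4.6]
width: 0.0215
```

```bash
cat > look.py <<'E'
from h import *
import sys
n=sys.argv[1]; b=[int(x) for x in sys.argv[2:10]] if len(sys.argv)>2 else [220,100,360,300,170,130,290,260]
f=env.grab_frame('scene'); g=env.grab_frame('top')
s=f['color'][b[1]:b[3],b[0]:b[2],::-1]; t=g['color'][b[5]:b[7],b[4]:b[6],::-1]
k=min(400/s.shape[1],590/s.shape[0]); s=cv2.resize(s,None,fx=k,fy=k,interpolation=2); k2=min(400/t.shape[1],590/t.shape[0]); t=cv2.resize(t,None,fx=k2,fy=k2,interpolation=2)
c=np.zeros((max(len(s),len(t)),800,3),np.uint8); c[:len(s),:s.shape[1]]=s; c[:len(t),400:400+t.shape[1]]=t
cv2.imwrite(f'pics/{n}.png',c); o=env.get_obs();R=o['tcp_rot'];print(k,k2,o['t'],o['position'].round(4),'yaw',np.arctan2(R[1,0],R[0,0]).round(4),o['force'].round(2),o['ft_torque'].round(3),o['width'].round(4))
E
python3 look.py a1
```

```text
Traceback (most recent call last):
  File "look.py", line 8, in <module>
    cv2.imwrite(f'pics/{n}.png',c); o=env.get_obs();R=o['tcp_rot'];print(k,k2,o['t'],o['position'].round(4),'yaw',np.arctan2(R[1,0],R[0,0]).round(4),o['force'].round(2),o['ft_torque'].round(3),o['width'].round(4))
                                                                                                                                                                                                 ^^^^^^^^^^^^^^^^
AttributeError: 'float' object has no attribute 'round'
```

View pics/a1.png

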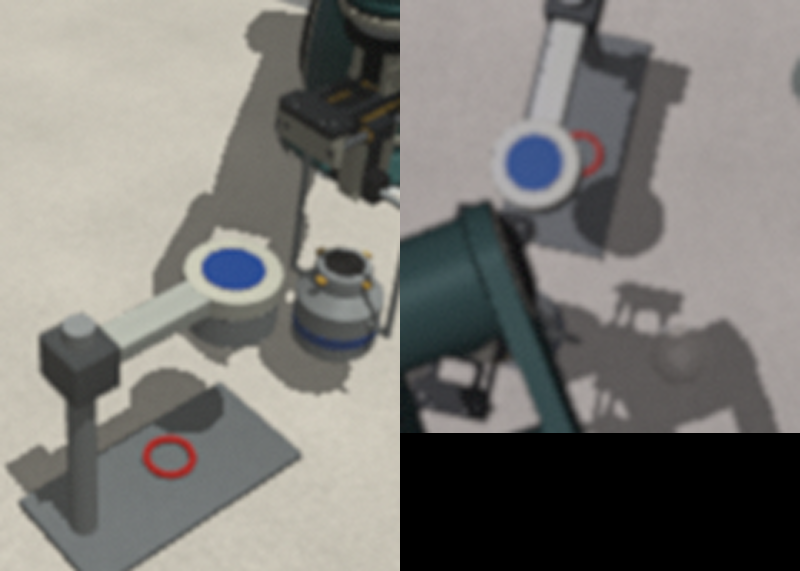

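```bash
sed -i "s/o\['width'\].round(4)/o['width']/" look.py; python3 - <<'E'
from h import *
f=env.grab_frame('scene'); cv2.imwrite('pics/z.png',cv2.resize(f['color'][170:240,310:365,::-1],None,fx=10,fy=8,interpolation=2))
a=f['color'][180:206,325:360].max(2); m=a<75; n,l,st,ce=cv2.connectedComponentsWithStats(m.astype(np.uint8)); print(st,ce)
i=1+np.argmax(st[1:,4]); p=ce[i]+[325,180]; print(p,atz(f,p,.169),atz(f,p,.164)); 
for r in env.mark_of('scene','pot_rim')[:1]+env.mark_of('scene','pot_grip')[:1]: print(r)
o=env.get_obs();print(o['position'],proj(f,[*o['position'][:2],.169]))
E
```

```text
[[  0   0  35  26 806]
 [  9   7  13   9  92]
 [  3  14   6   7  12]] [[17.43176179 12.55583127]
 [14.81521739 11.38043478]
 [ 4.75       17.33333333]]
[339.81521739 191.38043478] [0.46714429 0.20331324 0.169     ] [0.46165791 0.20075643 0.164     ]
{'xy': [339.2, 193.7], 'score': 0.79}
{'xy': [343.5, 161.5], 'score': 0.56}
[0.46975299 0.20673017 0.26424623] [340.36421195 192.30785306]
```

View pics/z.png

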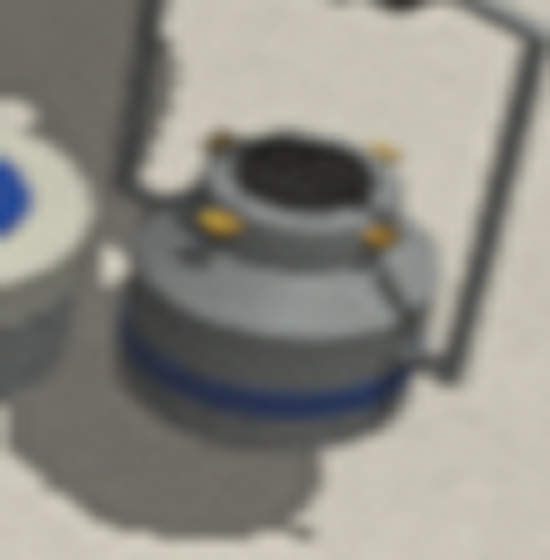

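```bash
python3 - <<'E'
from h import *
f=env.grab_frame('scene');o=env.get_obs();x,y,_=o['position'];R=o['tcp_rot']
print([atz(f,np.array(p)/[10,8]+[309.5,169.5],.163).round(4) for p in ((220,140),(383,153),(218,222),(378,235))])
print(np.mean([atz(f,np.array(p)/[10,8]+[309.5,169.5],.163) for p in ((220,140),(383,153),(218,222),(378,235))],0), [x,y])
g=f['color'];
hsv=cv2.cvtColor(g,cv2.COLOR_RGB2HSV)[178:208,325:355]; m=(hsv[...,0]>10)&(hsv[...,0]<28)&(hsv[...,1]>105)
n,l,st,ce=cv2.connectedComponentsWithStats(m.astype(np.uint8)); 
for s,c in zip(st[1:],ce[1:]): print(s[4],c+[325,178],atz(f,c+[325,178],.163))
for s in ((1,0),(0,1),(-1,0),(0,-1)): d=R[:,0]*s[0]+R[:,1]*s[1]; print('exp',proj(f,[x+.036*d[0],y+.036*d[1],.163]))
E
```

```text
[array([0.4589, 0.1705, 0.163 ]), array([0.4344, 0.212 , 0.163 ]), array([0.4992, 0.1949, 0.163 ]), array([0.4758, 0.2343, 0.163 ])]
[0.46706508 0.20292864 0.163     ] [np.float64(0.46973143567760955), np.float64(0.20681905075380722)]
11 [331.36363636 197.36363636] [0.49953418 0.19526638 0.163     ]
5 [347.6 199.2] [0.47646537 0.23573842 0.163     ]
exp [331.38662014 198.76800419]
exp [331.39403001 187.60366272]
exp [348.64216053 189.09520536]
exp [349.20266357 200.36228006]
```

Request:
step_arm:
  fingers: [1, 1, 1, 1, 1]
  linear:
    - [0.3, -0.06, 0]
    - [0.5, -0.1, 0]
    - [0.5, -0.1, 0]
    - [0.5, -0.1, 0]
    - [0.5, -0.1, 0]
  rotation:
    - [0, 0, 0]
    - [0, 0, 0]
    - [0, 0, 0]
    - [0, 0, 0]
    - [0, 0, 0]

```text
t: 8.5
position: [0.5632, 0.1884, 0.2641]
tcp_rot: [[0.974, -0.228, 0.0], [-0.228, -0.974, -0.0], [0.0, 0.0, -1.0]]
force: [0.2, 1.2, -4.8]
width: 0.0216
```

Request:
step_arm:
  fingers: [1, 1, 1, 1, 1]
  linear:
    - [0.5, -0.1, 0]
    - [0.5, -0.1, 0]
    - [0.5, -0.09, 0]
    - [0.22, -0.04, 0]
    - [0, 0, 0]
  rotation:
    - [0, 0, 0]
    - [0, 0, 0]
    - [0, 0, 0]
    - [0, 0, 0]
    - [0, 0, 0]

```text
t: 9.0
position: [0.6313, 0.1753, 0.2634]
tcp_rot: [[0.974, -0.228, -0.001], [-0.228, -0.974, -0.0], [-0.001, 0.001, -1.0]]
force: [-0.5, -0.6, -5.1]
width: 0.0218
```

```bash
python3 look.py a2 250 130 350 260 170 130 260 230
```

```text
4.0 4.444444444444445 9.1 [0.6301 0.1758 0.2641] yaw -0.2296 [ 0.26 -0.37 -5.17] [ 0.024 -0.016 -0.003] 0.0218313157125223
```

View pics/a2.png

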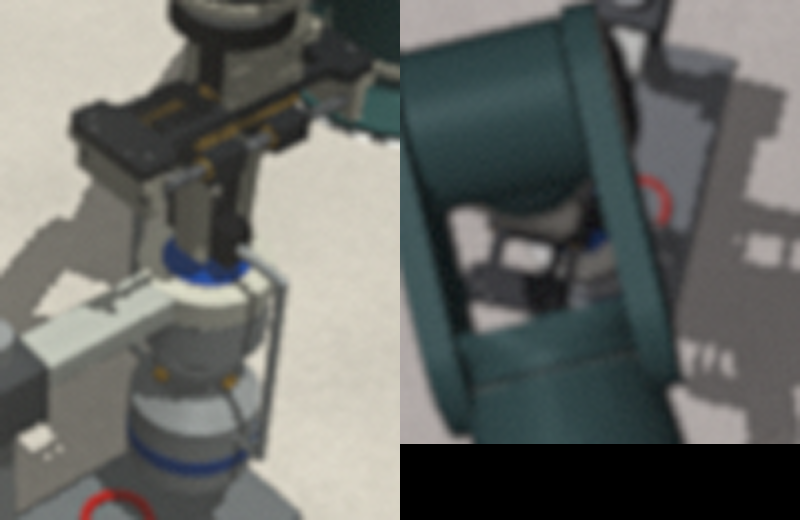

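```bash
cat > ov.py <<'E'
from h import *
import sys
n,px,py,hx,hy,rim=sys.argv[1],*map(float,sys.argv[2:7])
f=env.grab_frame('scene'); im=cv2.resize(f['color'][160:270,255:335,::-1],None,fx=7,fy=5.4,interpolation=2)
im=np.ascontiguousarray(cv2.resize(f['color'][165:265,260:335,::-1],None,fx=6,fy=6,interpolation=2)); raw=im.copy()
def circ(x,y,z,r,col):
    pts=np.array([proj(f,[x+r*np.cos(t),y+r*np.sin(t),z]) for t in np.linspace(0,2*np.pi,80)])
    cv2.polylines(im,[np.int32(((pts+.5)-[260,165])*6)],True,col,1)
circ(hx,hy,.25,.046,(0,255,0));circ(hx,hy,.226,.046,(0,255,0));circ(hx,hy,.19,.0445,(0,255,0))
for z in(0,.062): circ(px,py,rim-.1+z,.046,(0,0,255))
circ(px,py,rim-.02,.03,(0,0,255))
cv2.imwrite(f'pics/{n}.png',np.hstack([raw,im])[:, :] if 0 else cv2.resize(np.hstack([raw,im]),(800,533)))
E
python3 ov.py o1 .6301 .1758 .628 .171 .170
```

```text
(no output)
```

View pics/o1.png

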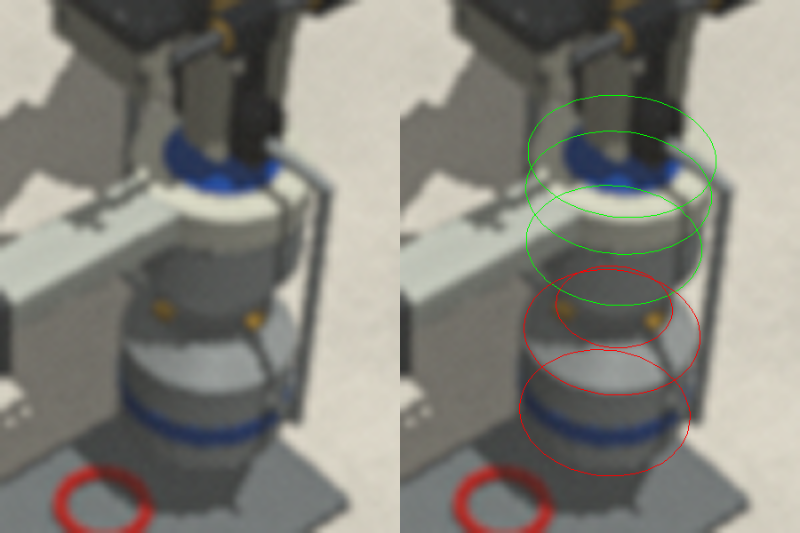

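Request:
step_arm:
  fingers: [1, 1, 1, 1, 1]
  linear:
    - [0, -0.03, 0]
    - [0, -0.03, 0]
    - [0, -0.02, 0]
    - [0.01, 0, 0]
    - [0.01, 0, 0]
  rotation:
    - [0, 0, -0.7]
    - [0, 0, -1]
    - [0, 0, -1]
    - [0, 0, -1]
    - [0, 0, -1]

```text
t: 9.65
position: [0.6305, 0.173, 0.2648]
tcp_rot: [[0.847, -0.531, 0.001], [-0.531, -0.847, 0.0], [0.0, -0.001, -1.0]]
force: [-0.1, -0.4, -4.1]
width: 0.0216
```

Request:
step_arm:
  fingers: [1, 1, 1, 1, 1]
  linear:
    - [0, -0.01, 0]
    - [0, 0, 0]
    - [0, 0, 0]
    - [0, 0, 0]
    - [0, 0, 0]
  rotation:
    - [0, 0, -1]
    - [0, 0, -1]
    - [0, 0, -1]
    - [0, 0, -1]
    - [0, 0, -1]

```text
t: 10.15
position: [0.6305, 0.1726, 0.2647]
tcp_rot: [[0.615, -0.789, 0.001], [-0.789, -0.615, 0.0], [0.0, -0.001, -1.0]]
force: [-0.5, 0.7, -4.0]
width: 0.0219
```

Request:
step_arm:
  fingers: [1, 1, 1, 1, 1]
  linear:
    - [0, 0, 0]
    - [0, 0, 0]
    - [0, 0, 0]
    - [0, 0, 0]
    - [0, 0, 0]
  rotation:
    - [0, 0, -1]
    - [0, 0, -1]
    - [0, 0, -1]
    - [0, 0, -0.6]
    - [0, 0, 0]

```text
t: 10.65
position: [0.6306, 0.1726, 0.2647]
tcp_rot: [[0.401, -0.916, 0.001], [-0.916, -0.401, 0.0], [0.0, -0.001, -1.0]]
force: [0.2, -1.0, -4.7]
width: 0.0218
```

```bash
python3 ov.py o2 .6285 .171 .6285 .171 .170; python3 look.py a3
```

```text
2.857142857142857 3.3333333333333335 10.8 [0.6308 0.1724 0.2645] yaw -1.1563 [ 0.71  0.05 -4.87] [ 0.08   0.017 -0.004] 0.021712974763765717
```

View pics/o2.png

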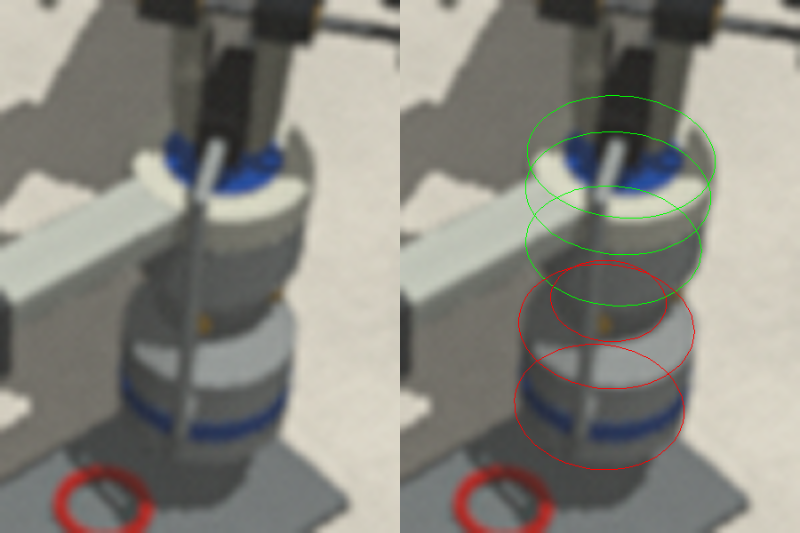

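Request:
step_arm:
  fingers: [1, 1, 1, 1, 1]
  linear:
    - [0, 0, 0.15]
    - [0, 0, 0.15]
    - [0, 0, 0.1]
    - [0, 0, 0.05]
    - [0.02, 0, 0]
  rotation:
    - [0, 0, 0]
    - [0, 0, 0]
    - [0, 0, 0]
    - [0, 0, 0]
    - [0, 0, 0]

```text
t: 11.3
position: [0.6321, 0.1723, 0.2827]
tcp_rot: [[0.401, -0.916, 0.001], [-0.916, -0.401, 0.0], [0.0, -0.001, -1.0]]
force: [-0.2, 0.5, -5.5]
width: 0.0217
```

```bash
cat > st.py <<'E'
from station import env
import numpy as np
o=env.get_obs();R=o['tcp_rot'];y=np.arctan2(R[1,0],R[0,0]);print(round(o['t'],2),o['position'].round(4),'yaw %.4f rel %.4f'%(y,y+.23),'F',o['force'].round(2),'T',o['ft_torque'].round(3),'rim %.4f'%(o['position'][2]-.0943))
E
python3 st.py
```

```text
11.3 [0.6321 0.1723 0.2827] yaw -1.1578 rel -0.9278 F [-0.18  0.45 -5.49] T [ 0.025 -0.014 -0.053] rim 0.1884
```

Request:
step_arm:
  fingers: [1, 1, 1, 1, 1]
  linear:
    - [0, 0, 0.05]
    - [0, 0, 0.03]
    - [0, 0, 0.03]
    - [0, 0, 0]
    - [0, 0, 0]
  rotation:
    - [0, 0, 0]
    - [0, 0, 0]
    - [0, 0, 0]
    - [0, 0, 0]
    - [0, 0, 0]

```text
t: 11.8
position: [0.632, 0.1723, 0.2866]
tcp_rot: [[0.401, -0.916, 0.0], [-0.916, -0.401, -0.0], [0.0, 0.0, -1.0]]
force: [0.2, 0.3, -5.4]
width: 0.0219
```

```bash
python3 st.py
```

```text
11.8 [0.632  0.1723 0.2866] yaw -1.1579 rel -0.9279 F [ 0.19  0.29 -5.36] T [ 0.034 -0.029 -0.05 ] rim 0.1923
```

Request:
step_arm:
  fingers: [1, 1, 1, 1, 1]
  linear:
    - [0, 0, 0.03]
    - [0, 0, 0.03]
    - [0, 0, 0]
    - [0, 0, 0]
    - [0, 0, 0]
  rotation:
    - [0, 0, 0]
    - [0, 0, 0]
    - [0, 0, 0]
    - [0, 0, 0]
    - [0, 0, 0]

```text
t: 12.3
position: [0.6319, 0.1723, 0.2884]
tcp_rot: [[0.401, -0.916, -0.001], [-0.916, -0.401, -0.0], [-0.0, 0.001, -1.0]]
force: [0.2, -0.4, -14.6]
width: 0.0217
```

```bash
python3 st.py
```

```text
12.3 [0.6319 0.1723 0.2884] yaw -1.1580 rel -0.9280 F [  0.15  -0.45 -14.63] T [ 0.022 -0.154  0.062] rim 0.1941
```

Request:
step_arm:
  fingers: [1, 1, 1, 1, 1]
  linear:
    - [0, 0, 0.03]
    - [0, 0, 0]
    - [0, 0, 0]
    - [0, 0, 0]
    - [0, 0, 0]
  rotation:
    - [0, 0, 0]
    - [0, 0, 0.25]
    - [0, 0, 0.25]
    - [0, 0, 0.25]
    - [0, 0, 0.25]

```text
t: 12.8
position: [0.6319, 0.1724, 0.2901]
tcp_rot: [[0.466, -0.885, -0.0], [-0.885, -0.466, 0.0], [-0.0, 0.0, -1.0]]
force: [0.0, 0.2, -15.5]
width: 0.0215
```

```bash
python3 st.py
```

```text
12.8 [0.6319 0.1724 0.2901] yaw -1.0865 rel -0.8565 F [ 1.000e-02  2.100e-01 -1.554e+01] T [ 0.258  0.121 -0.246] rim 0.1958
```

Request:
step_arm:
  fingers: [1, 1, 1, 1, 1]
  linear:
    - [0, 0, 0]
    - [0, 0, 0]
    - [0, 0, 0]
    - [0, 0, 0]
    - [0, 0, 0]
  rotation:
    - [0, 0, 0.25]
    - [0, 0, 0.25]
    - [0, 0, 0.25]
    - [0, 0, 0.25]
    - [0, 0, 0]

```text
t: 13.3
position: [0.632, 0.1724, 0.2902]
tcp_rot: [[0.526, -0.851, -0.0], [-0.851, -0.526, 0.0], [-0.0, 0.0, -1.0]]
force: [-0.2, 1.2, -16.3]
width: 0.0217
```

```bash
python3 st.py
```

```text
13.3 [0.632  0.1724 0.2902] yaw -1.0173 rel -0.7873 F [ -0.21   1.2  -16.26] T [ 0.251  0.192 -0.094] rim 0.1959
```

Request:
step_arm:
  fingers: [1, 1, 1, 1, 1]
  linear:
    - [0, 0, 0]
    - [0, 0, 0]
    - [0, 0, 0]
    - [0, 0, 0]
    - [0, 0, 0]
  rotation:
    - [0, 0, 0.25]
    - [0, 0, 0.25]
    - [0, 0, 0.25]
    - [0, 0, 0.25]
    - [0, 0, 0]

```text
t: 13.8
position: [0.632, 0.1723, 0.2903]
tcp_rot: [[0.584, -0.812, 0.0], [-0.812, -0.584, -0.0], [0.0, -0.0, -1.0]]
force: [-0.3, 0.1, -15.9]
width: 0.0218
```

```bash
python3 st.py
```

```text
13.8 [0.632  0.1723 0.2903] yaw -0.9475 rel -0.7175 F [ -0.28   0.14 -15.95] T [ 0.152  0.039 -0.121] rim 0.1960
```

Request:
step_arm:
  fingers: [1, 1, 1, 1, 1]
  linear:
    - [0, 0, 0]
    - [0, 0, 0]
    - [0, 0, 0]
    - [0, 0, 0]
    - [0, 0, 0]
  rotation:
    - [0, 0, 0.25]
    - [0, 0, 0.25]
    - [0, 0, 0.25]
    - [0, 0, 0.25]
    - [0, 0, 0]

```text
t: 14.3
position: [0.632, 0.1723, 0.2902]
tcp_rot: [[0.639, -0.769, -0.0], [-0.769, -0.639, -0.0], [0.0, 0.0, -1.0]]
force: [-0.3, 0.1, -15.6]
width: 0.0218
```

```bash
python3 st.py
```

```text
14.3 [0.632  0.1723 0.2902] yaw -0.8776 rel -0.6476 F [ -0.31   0.09 -15.58] T [ 0.062  0.078 -0.166] rim 0.1959
```

Request:
step_arm:
  fingers: [1, 1, 1, 1, 1]
  linear:
    - [0, 0, 0]
    - [0, 0, 0]
    - [0, 0, 0]
    - [0, 0, 0]
    - [0, 0, 0]
  rotation:
    - [0, 0, 0.25]
    - [0, 0, 0.25]
    - [0, 0, 0.25]
    - [0, 0, 0.25]
    - [0, 0, 0]

```text
t: 14.8
position: [0.632, 0.1723, 0.2902]
tcp_rot: [[0.691, -0.723, 0.0], [-0.723, -0.691, -0.0], [0.0, 0.0, -1.0]]
force: [0.1, -0.0, -15.8]
width: 0.0216
```

```bash
python3 st.py
```

```text
14.8 [0.632  0.1723 0.2902] yaw -0.8079 rel -0.5779 F [  0.12  -0.   -15.85] T [-0.059  0.072 -0.1  ] rim 0.1959
```

Request:
step_arm:
  fingers: [1, 1, 1, 1, 1]
  linear:
    - [0, 0, 0]
    - [0, 0, 0]
    - [0, 0, 0]
    - [0, 0, 0]
    - [0, 0, 0]
  rotation:
    - [0, 0, 0.25]
    - [0, 0, 0.25]
    - [0, 0, 0.25]
    - [0, 0, 0.25]
    - [0, 0, 0]

```text
t: 15.3
position: [0.6322, 0.1721, 0.2903]
tcp_rot: [[0.74, -0.673, 0.0], [-0.673, -0.74, -0.0], [0.001, -0.0, -1.0]]
force: [1.9, -1.9, -16.6]
width: 0.022
```

```bash
python3 st.py
```

```text
15.3 [0.6322 0.1721 0.2903] yaw -0.7383 rel -0.5083 F [  1.9   -1.91 -16.57] T [-0.695 -0.481 -0.087] rim 0.1960
```

Request:
step_arm:
  fingers: [1, 1, 1, 1, 1]
  linear:
    - [0, 0, 0]
    - [0, 0, 0]
    - [0, 0, 0]
    - [0, 0, 0]
    - [0, 0, 0]
  rotation:
    - [0, 0, 0.25]
    - [0, 0, 0.25]
    - [0, 0, 0]
    - [0, 0, 0]
    - [0, 0, 0]

```text
t: 15.8
position: [0.6319, 0.1728, 0.2912]
tcp_rot: [[0.762, -0.647, 0.001], [-0.647, -0.762, 0.001], [-0.0, -0.001, -1.0]]
force: [-2.0, 1.0, -4.1]
width: 0.0219
```

```bash
python3 st.py
```

```text
15.8 [0.6319 0.1728 0.2912] yaw -0.7037 rel -0.4737 F [-2.01  1.03 -4.13] T [0.603 0.542 0.021] rim 0.1969
```

Request:
step_arm:
  fingers: [1, 1, 1, 1, 1]
  linear:
    - [0, 0, 0.03]
    - [0, 0, 0.03]
    - [0, 0, 0.03]
    - [0, 0, 0]
    - [0, 0, 0]
  rotation:
    - [0, 0, 0]
    - [0, 0, 0]
    - [0, 0, 0]
    - [0, 0, 0]
    - [0, 0, 0]

```text
t: 16.3
position: [0.6319, 0.1724, 0.294]
tcp_rot: [[0.762, -0.647, -0.0], [-0.647, -0.762, 0.0], [-0.0, -0.0, -1.0]]
force: [-3.7, 3.1, -4.8]
width: 0.0221
```

```bash
python3 st.py
```

```text
16.3 [0.6319 0.1724 0.294 ] yaw -0.7040 rel -0.4740 F [-3.69  3.12 -4.81] T [0.893 1.063 0.01 ] rim 0.1997
```

Request:
step_arm:
  fingers: [1, 1, 1, 1, 1]
  linear:
    - [-0.02, 0.015, 0]
    - [0, 0, 0.02]
    - [0, 0, 0.02]
    - [0, 0, 0]
    - [0, 0, 0]
  rotation:
    - [0, 0, 0]
    - [0, 0, 0]
    - [0, 0, 0]
    - [0, 0, 0]
    - [0, 0, 0]

```text
t: 16.8
position: [0.6313, 0.1728, 0.2956]
tcp_rot: [[0.762, -0.647, 0.0], [-0.647, -0.762, -0.0], [0.0, -0.0, -1.0]]
force: [-0.6, -0.2, -5.1]
width: 0.0214
```

```bash
python3 st.py
```

```text
16.8 [0.6313 0.1728 0.2956] yaw -0.7043 rel -0.4743 F [-0.56 -0.15 -5.09] T [0.144 0.196 0.036] rim 0.2013
```

Request:
step_arm:
  fingers: [1, 1, 1, 1, 1]
  linear:
    - [0, 0, 0.04]
    - [0, 0, 0.04]
    - [0, 0, 0.04]
    - [0, 0, 0.03]
    - [0, 0, 0]
  rotation:
    - [0, 0, 0]
    - [0, 0, 0]
    - [0, 0, 0]
    - [0, 0, 0]
    - [0, 0, 0]

```text
t: 17.3
position: [0.6313, 0.1729, 0.3018]
tcp_rot: [[0.762, -0.647, 0.0], [-0.647, -0.762, 0.0], [0.0, -0.0, -1.0]]
force: [-0.1, 0.0, -4.4]
width: 0.0215
```

```bash
python3 st.py
```

```text
17.3 [0.6313 0.1729 0.3018] yaw -0.7041 rel -0.4741 F [-0.08  0.   -4.38] T [0.066 0.128 0.025] rim 0.2075
```

Request:
step_arm:
  fingers: [1, 1, 1, 1, 1]
  linear:
    - [0, 0, 0.015]
    - [-0.003, 0.002, 0]
    - [-0.003, 0.002, 0]
    - [-0.003, 0.002, 0]
    - [0, 0, 0]
  rotation:
    - [0, 0, 0]
    - [0, 0, 0.5]
    - [0, 0, 0.7]
    - [0, 0, 0.7]
    - [0, 0, 0]

```text
t: 17.8
position: [0.6309, 0.1731, 0.3021]
tcp_rot: [[0.842, -0.54, 0.0], [-0.54, -0.842, -0.0], [0.0, 0.0, -1.0]]
force: [-0.9, 0.2, -3.2]
width: 0.0218
```

```bash
python3 st.py
```

```text
17.8 [0.6309 0.1731 0.3021] yaw -0.5707 rel -0.3407 F [-0.9   0.18 -3.24] T [ 0.01  -0.096 -0.022] rim 0.2078
```

Request:
step_arm:
  fingers: [1, 1, 1, 1, 1]
  linear:
    - [-0.004, 0.002, 0.01]
    - [-0.004, 0.002, 0]
    - [-0.003, 0.001, 0]
    - [-0.003, 0.001, 0]
    - [0, 0, 0]
  rotation:
    - [0, 0, 0.7]
    - [0, 0, 0.7]
    - [0, 0, 0.7]
    - [0, 0, 0.7]
    - [0, 0, 0]

```text
t: 18.3
position: [0.6303, 0.1734, 0.3024]
tcp_rot: [[0.93, -0.368, 0.0], [-0.368, -0.93, -0.0], [0.0, 0.0, -1.0]]
force: [0.4, 0.6, -5.4]
width: 0.0215
```

```bash
python3 st.py
```

```text
18.3 [0.6303 0.1734 0.3024] yaw -0.3765 rel -0.1465 F [ 0.38  0.62 -5.39] T [-0.04  -0.107  0.027] rim 0.2081
```

Request:
step_arm:
  fingers: [1, 1, 1, 1, 1]
  linear:
    - [-0.004, 0.001, 0]
    - [-0.004, 0.001, 0]
    - [-0.004, 0.001, 0]
    - [-0.003, 0.001, 0]
    - [0, 0, 0]
  rotation:
    - [0, 0, 0.7]
    - [0, 0, 0.7]
    - [0, 0, 0.7]
    - [0, 0, 0.7]
    - [0, 0, 0]

```text
t: 18.8
position: [0.6297, 0.1735, 0.3024]
tcp_rot: [[0.983, -0.181, -0.0], [-0.181, -0.983, -0.0], [-0.0, 0.0, -1.0]]
force: [0.1, -0.3, -4.3]
width: 0.0214
```

```bash
python3 st.py
```

```text
18.8 [0.6297 0.1735 0.3024] yaw -0.1819 rel 0.0481 F [ 0.11 -0.31 -4.25] T [-0.061 -0.046  0.04 ] rim 0.2081
```

Request:
step_arm:
  fingers: [1, 1, 1, 1, 1]
  linear:
    - [-0.004, 0, 0]
    - [-0.004, 0, 0]
    - [-0.004, 0, 0]
    - [-0.003, 0, 0]
    - [0, 0, 0]
  rotation:
    - [0, 0, 0.7]
    - [0, 0, 0.7]
    - [0, 0, 0.7]
    - [0, 0, 0.5]
    - [0, 0, 0]

```text
t: 19.3
position: [0.6291, 0.1735, 0.3024]
tcp_rot: [[1.0, -0.001, 0.0], [-0.001, -1.0, -0.0], [0.0, 0.0, -1.0]]
force: [0.2, 0.2, -5.1]
width: 0.0217
```

```bash
python3 st.py
```

```text
19.3 [0.6291 0.1735 0.3024] yaw -0.0012 rel 0.2288 F [ 0.21  0.24 -5.13] T [-0.022 -0.157 -0.002] rim 0.2081
```

Request:
step_arm:
  fingers: [1, 1, 1, 1, 1]
  linear:
    - [-0.002, 0, 0]
    - [-0.002, 0, 0]
    - [0, 0, 0]
    - [0, 0, 0]
    - [0, 0, 0]
  rotation:
    - [0, 0, 0.3]
    - [0, 0, 0.3]
    - [0, 0, 0.3]
    - [0, 0, 0]
    - [0, 0, 0]

```text
t: 19.8
position: [0.6288, 0.1736, 0.3024]
tcp_rot: [[0.998, 0.063, -0.0], [0.063, -0.998, -0.0], [-0.0, 0.0, -1.0]]
force: [-1.5, -1.6, -3.8]
width: 0.0216
```

```bash
python3 st.py
```

```text
19.8 [0.6288 0.1736 0.3024] yaw 0.0634 rel 0.2934 F [-1.48 -1.59 -3.75] T [-0.042  0.319 -0.095] rim 0.2081
```

Request:
step_arm:
  fingers: [1, 1, 1, 1, 1]
  linear:
    - [0, 0, 0]
    - [0, 0, 0]
    - [0, 0, 0]
    - [0, 0, 0]
    - [0, 0, 0]
  rotation:
    - [0, 0, 0.2]
    - [0, 0, 0.2]
    - [0, 0, 0]
    - [0, 0, 0]
    - [0, 0, 0]

```text
t: 20.3
position: [0.6288, 0.1736, 0.3024]
tcp_rot: [[0.996, 0.091, -0.0], [0.091, -0.996, 0.0], [-0.0, -0.0, -1.0]]
force: [-5.2, 0.0, -4.2]
width: 0.0215
```

```bash
python3 st.py
```

```text
20.3 [0.6288 0.1736 0.3024] yaw 0.0916 rel 0.3216 F [-5.22  0.01 -4.25] T [ 0.147  1.299 -0.519] rim 0.2081
```

Request:
step_arm:
  fingers: [1, 1, 1, 1, 1]
  linear:
    - [-0.025, 0, 0]
    - [0, 0, 0]
    - [0, 0, 0]
    - [0, 0, 0]
    - [0, 0, 0]
  rotation:
    - [0, 0, 0]
    - [0, 0, 0]
    - [0, 0, 0.15]
    - [0, 0, 0]
    - [0, 0, 0]

```text
t: 20.8
position: [0.6279, 0.1736, 0.3025]
tcp_rot: [[0.995, 0.102, 0.0], [0.102, -0.995, 0.0], [0.0, -0.0, -1.0]]
force: [-2.5, 2.3, -5.1]
width: 0.0216
```

```bash
python3 st.py
```

```text
20.8 [0.6279 0.1736 0.3025] yaw 0.1022 rel 0.3322 F [-2.46  2.26 -5.07] T [ 0.62   0.629 -0.432] rim 0.2082
```

Request:
step_arm:
  fingers: [1, 1, 1, 1, 1]
  linear:
    - [-0.015, 0.015, 0]
    - [0, 0, 0]
    - [0, 0, 0]
    - [0, 0, 0]
    - [0, 0, 0]
  rotation:
    - [0, 0, 0]
    - [0, 0, 0.15]
    - [0, 0, 0]
    - [0, 0, 0]
    - [0, 0, 0]

```text
t: 21.3
position: [0.6275, 0.174, 0.3025]
tcp_rot: [[0.994, 0.112, 0.0], [0.112, -0.994, -0.0], [0.0, 0.0, -1.0]]
force: [0.7, 0.2, -5.3]
width: 0.0218
```

```bash
python3 st.py
```

```text
21.3 [0.6275 0.174  0.3025] yaw 0.1124 rel 0.3424 F [ 0.65  0.19 -5.27] T [ 0.072 -0.285 -0.582] rim 0.2082
```

Request:
step_arm:
  fingers: [1, 1, 1, 1, 1]
  linear:
    - [0, 0, -0.03]
    - [0, 0, -0.03]
    - [0, 0, -0.03]
    - [0, 0, -0.02]
    - [0, 0, 0]
  rotation:
    - [0, 0, -0.15]
    - [0, 0, 0]
    - [0, 0, 0]
    - [0, 0, 0]
    - [0, 0, 0]

```text
t: 21.8
position: [0.6274, 0.1742, 0.2981]
tcp_rot: [[0.995, 0.102, 0.0], [0.102, -0.995, 0.0], [0.0, -0.0, -1.0]]
force: [0.7, 1.3, 1.5]
width: 0.0219
```

```bash
python3 st.py
```

```text
21.8 [0.6274 0.1742 0.2981] yaw 0.1023 rel 0.3323 F [0.68 1.26 1.46] T [ 0.168 -0.149 -0.335] rim 0.2038
```

Request:
step_arm:
  fingers: [0.5, 0, -0.3, -0.3, -0.3]
  linear:
    - [0, 0, 0]
    - [0, 0, 0]
    - [0, 0, 0]
    - [0, 0, 0]
    - [0, 0, 0]
  rotation:
    - [0, 0, 0]
    - [0, 0, 0]
    - [0, 0, 0]
    - [0, 0, 0]
    - [0, 0, 0]

```text
t: 22.3
position: [0.6273, 0.1741, 0.298]
tcp_rot: [[0.995, 0.102, -0.0], [0.102, -0.995, -0.0], [-0.0, 0.0, -1.0]]
force: [-0.2, -0.6, -0.3]
width: 0.0508
```

```bash
python3 st.py; python3 ov.py o3 .6279 .172 .6285 .171 .203
```

```text
22.3 [0.6273 0.1741 0.298 ] yaw 0.1022 rel 0.3322 F [-0.16 -0.56 -0.31] T [-0.047 -0.021  0.076] rim 0.2037
```

View pics/o3.png

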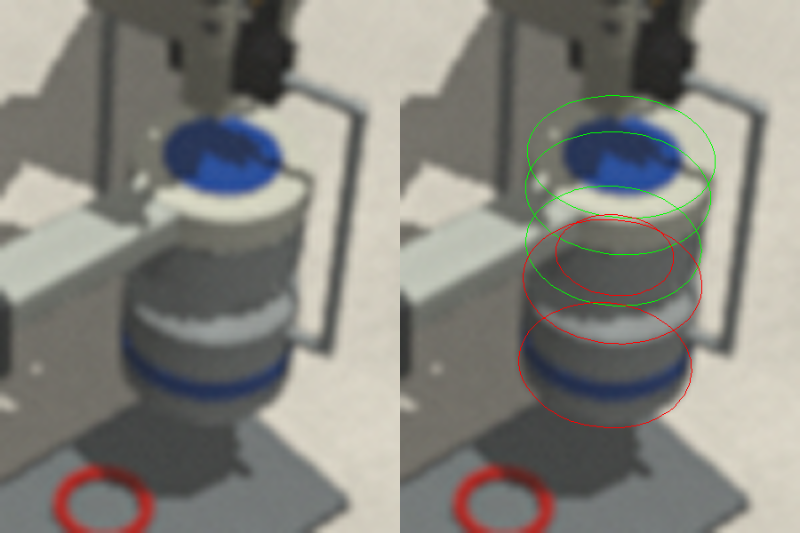

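Request:
step_arm:
  fingers: [-0.3, -0.3, -0.3, -0.3, -0.3]
  linear:
    - [0, 0, 0.2]
    - [0, 0, 0.6]
    - [0, 0, 0.8]
    - [0, 0, 0.8]
    - [-0.5, 0, 0.3]
  rotation:
    - [0, 0, 0]
    - [0, 0, 0]
    - [0, 0, 0]
    - [0, 0, 0]
    - [0, 0, 0]

```text
t: 22.85
position: [0.6082, 0.174, 0.4091]
tcp_rot: [[0.995, 0.102, 0.003], [0.102, -0.995, 0.001], [0.003, -0.0, -1.0]]
force: [-0.0, 0.9, -0.2]
width: 0.0609
```

Request:
step_arm:
  fingers: [-0.3, -0.3, -0.3, -0.3, -0.3]
  linear:
    - [-0.6, -0.4, 0.2]
    - [-0.6, -0.8, 0]
    - [-0.6, -0.8, 0]
    - [-0.4, -0.6, 0]
    - [0, -0.2, 0]
  rotation:
    - [0, 0, 0]
    - [0, 0, 0]
    - [0, 0, 0]
    - [0, 0, 0]
    - [0, 0, 0]

```text
t: 23.35
position: [0.5177, 0.0605, 0.416]
tcp_rot: [[0.995, 0.101, 0.003], [0.101, -0.995, -0.0], [0.003, 0.0, -1.0]]
force: [-0.3, 0.6, 0.7]
width: 0.0606
```

```bash
python3 st.py; python3 ov.py o4 .6279 .172 .6285 .171 .203;python3 look.py a5 120 80 420 330 120 110 400 290
```

```text
23.35 [0.5177 0.0605 0.416 ] yaw 0.1009 rel 0.3309 F [-0.32  0.59  0.68] T [-0.007 -0.087  0.013] rim 0.3217
1.3333333333333333 1.4285714285714286 23.5 [0.5196 0.0621 0.4145] yaw 0.1014 [ 1.07 -0.01 -0.74] [-0.001 -0.133  0.002] 0.06067016985291378
```

View pics/o4.png

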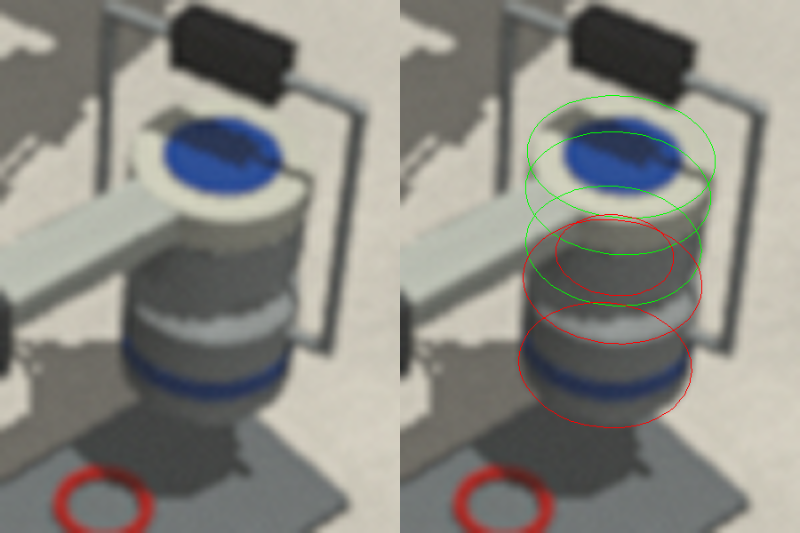

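View pics/a5.png

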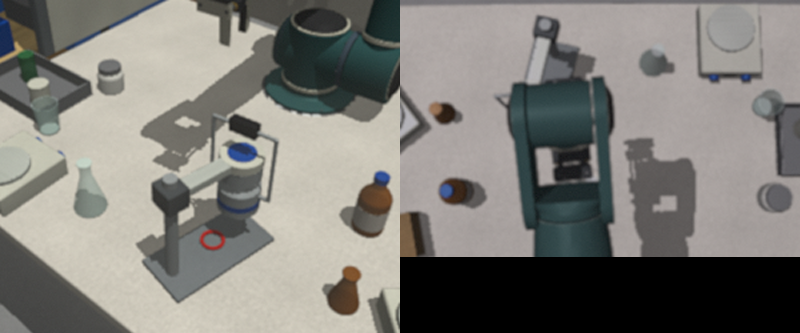

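The pot hangs level and still under the head, with the robot clear of it and the other bench items where they were. I'm handing it in.

```bash
python3 -c "
from station import env
print(env.sign_off())"
```

```text
the job is handed in; nothing more can be done
None
```

The pot is hanging under the trap head, with every sign that it is locked. I handed the job in at about 23.5 s, and the sign-off gave no verdict.

- **Entry:** I gripped the pot by its bail block and brought it in level from the head's -x side. I turned it clockwise under the head, then pushed up until the lugs met the lips. The push was about 9–12 N beyond the pot's weight. Turning anticlockwise, I felt the gaps at about -0.47 rad relative to the head. A sideways force of about 5 N built up while raising it, so I shifted the pot about 1 mm to re-centre it.
- **Turn and lock:** I raised the rim to 18 mm above the ring's lower face and turned it about 0.82 rad to the stop. The first contact there pushed sideways with about 5 N, so I re-centred again until only a torque of about 0.6 N m remained. Lowering it, the rim came to rest at 13.8 mm; the nominal locked height is 13 mm, and resting on the lips would be 16 mm. The weight had passed to the head.
- **Last checks:** After I opened the fingers, the tool force was near zero. The last pictures show the pot hanging level and unmoved with the arm clear, and the red ring and other bystanders in view where they were. In that last top view the arm hid the dish, so I did not see it again after passing over it at about 70 mm.
- **Not checked:** I did not turn the pot back clockwise to test the lock. That the lugs are in the notches rests on the measured height and the weight transfer.

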